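# Set and lock a lid gauge on an upturned beaker

## Robot

A 6-joint arm with a two-finger parallel gripper is mounted at the origin on the work surface. World frame = base frame: x ahead of the robot, y to its left, z up, the work surface at z = 0. Lengths are in m, angles in rad, forces in N, time in s.
With the tool pointing down it reaches from about 0.375 to 0.9 m from the base axis. Payload 3.1 kg.
Tool frame: the origin (TCP) lies at the very end of the fingers, on their centre line; the grasp point (between the pads) lies 19 mm behind it; z points along the fingers, y is the line along which they close (so a half turn about z gives the same grasp; the last joint's range is limited). The gripper opens to 85 mm and grips with 20 to 120 N. Pads are 22 mm wide; open, the fingers measure 114 mm over their backs; the gripper's body (76 mm by 85 mm) begins 54 mm behind the grasp point. The pads swing forward as they close: fully open they stand 13 mm farther back than shut.
Start: joints at [0.988, 0.527, 1.433, -0, 1.181, -0.178], TCP at [0.246, 0.574, 0.231] pointing down, gripper open.
Joint ranges: [-3.08, 3.08], [-0.75, 2.2], [0.22, 2.44], [-1.43, 4.57], [0, 2.65], [-2.85, 2.85]. Speed limits (rad/s): [2.79, 2.79, 3.14, 3.14, 3.14, 3.14].

## Interface

Orientations are given as a unit quaternion [x, y, z, w].
In Python, from station import telemetry, snapshot, ticket gives the robot as it stands.
- The arm moves only by the tool move_arm, never from a script. Its argument "commands" is text: rows parted by semicolons, each of 7 numbers parted by spaces: the shift along the tool's x, y, z in mm, then the turn, a rotation vector about the tool's x, y, z in degrees, then the opening, from -1 (shut) to 1 (fully open). A call has exactly 5 rows; each row is the pose to reach, as a shift and turn from the pose commanded when the call began, along the tool's axes at that moment; what a row does not reach only later rows make up. A row lasts 1/8 s, in which the tool goes at most 62.5 mm and 10.7 degrees, less where a joint would pass 70% of its speed; a pose out of reach is approached as far as the arm can. A call with a gripper value outside its range is refused whole. The fingers move at their own pace and stop on an object; "grip_force" is the grip in N (left out, the last holds). Time passes only in rows, so rows that repeat a pose let the fingers close, or fill a call up. It gives the time, the measured TCP pose, the force, the opening and the grip force at its end, in the units of the state.
- telemetry.sense(): the state, without advancing time (a new reading comes with each control period).
- snapshot(name): name is "scene" or "top" or "wrist"; returns a dict with "image" (400x640x3 uint8, red, green, blue), "fx", "fy", "cx", "cy" (pixels), "k1" (the pictures are not rectified: a ray, as slopes to the right and down, at radius r is drawn at 1 + k1 r^2 times it, then the intrinsics apply), "pose" (4x4, takes a point from camera to world coordinates). Camera axes: x right, y down, z forward; pixel columns grow to the right and rows downward; lengths in m; the calibration is good to about 2 mm. A picture is of the moment at which its call begins. There is no depth.
- ticket.sign_off(): hands the job in; it is judged then, once.
The state is a dict: "t": time; "q": joint angles; "qd": joint speeds; "tau": joint torques, N m; "tcp_pos": TCP position; "tool_rot": TCP orientation; "force": force on the tool from outside, world axes, zero at the start; "ft_torque": the same for the moment, N m; "finger_gap": opening from 0.0 (shut) to 1.0 (fully open); "gripper_force": force on a finger pad.
Only numpy, scipy, OpenCV 4.12 (cv2) and the standard library are available. Lean on these libraries where they do the work, as an engineer would, in place of code of your own. Each camera call takes 0.05 s, during which the arm holds its last target. There are 200 camera calls.

## Task

Set the wooden lid gauge to the width of the upturned clay beaker standing in it: flip the cam lever over to free the sliding jaw, slide the jaw shut until the beaker is nipped between both jaws with at least 6 N but never more than 20 N, then flip the lever back to its stop to lock the gauge at that width. Leave the beaker standing in the locked gauge and the other things on the bench alone.

Things in the scene. Friction and masses are not known exactly. Their poses are not given: they have to be found in the camera images.
- gauge: Lid gauge, fixed to the bench. A flat wooden beam 90 mm wide (its x), 20 mm high, running along its y from y = -192 to +128 mm. Origin on the bench under the beam's middle line, z up; +y points from the sliding jaw towards the fixed jaw. The fixed jaw is an upright dark wooden block 80 mm wide, 20 mm thick, top 86 mm above the bench, its inner face at y = +100 mm.
- fixed_jaw: Fixed jaw of the gauge. Origin: centre of its inner face, 50 mm above the bench; axes as the gauge.
- jaw (a joint): Sliding jaw's travel along the beam (gauge +y), in m: 0 = wide open, larger = nearer the fixed jaw. Face-to-face gap of the jaws = 0.155 - value. When the lever is free it slides with about 2.5 N of friction and stays where it is left; when locked it cannot be moved by hand.
- sliding_jaw: Sliding jaw plate, 14 mm thick. Origin: centre of the face that looks at the beaker, 50 mm above the bench (face 70 mm wide, top 85 mm above the bench); axes as the gauge. Behind it (gauge -y) come a 48 mm high saddle 60 mm wide, the lever 52 mm behind the face, and the thumb tab.
- tab (a point): Thumb tab at the rear of the sliding jaw, to push or pinch: an upright wooden plate 12 mm thick (along the slide), 40 mm wide, top 95 mm above the bench. The point lies in the middle of its thickness and width, 15 mm below its top, 112 mm behind the jaw face.
- lever (a joint): Angle of the cam lever on the sliding jaw, in rad: 0 = upright; it swings across the beam. +0.70 (leaning to gauge +x, against its stop) = locked; -0.70 (leaning to gauge -x) = free. The cam bites above about -0.05, goes over centre at +0.58, and the lever stays where it is left. Push the ball along its arc: a dead level push can jam by friction.
- lever_pivot (a point): Pivot of the cam lever, 39 mm above the bench, its axis along gauge y; axes as the gauge.
- ball (a point): Centre of the black ball, 24 mm in diameter, at the end of the lever, 80 mm from the pivot; the lever's shaft is a 10 mm round bar.
- beaker: Upturned unglazed pale clay beaker, a cylinder 66 mm in diameter and 84 mm high, standing loose on the beam between the jaws, about 0.25 kg. Origin at the centre of its underside, z up.
- beaker_mid (a point): Centre of the beaker, 42 mm above its underside.
- glaze_jar: Bystander: glaze jar with lid, 66 mm in diameter, 85 mm high; origin at the centre of its underside.
- bisque_bowl: Bystander: small terracotta bowl shape, 96 mm wide, 44 mm high; origin at the centre of its underside.
- bat_stack: Bystander: round stack of plywood bats, 150 mm in diameter, 45 mm high; origin at the centre of its underside.
- glaze_brush: Bystander: brush 180 mm long lying on the bench; origin under its middle.

How it is judged:
On the way, in this order (a step that is already met when the one before it is completed fails the run):
1. the cam lever is flipped over to the free side, at least 0.4 rad past upright (value of joint lever below -0.4 rad), for 0.2 s.
2. with the lever free, the beaker is nipped between both jaws with at least 6 N at each (value of joint lever below -0.2 rad and contact force between each of sliding_jaw, fixed_jaw and beaker above 6 N), for 0.3 s.
3. the lever is flipped back over centre to its stop (above 0.60 rad), locking the jaw (value of joint lever above 0.6 rad), for 0.2 s.
At the end, for the whole second after the job is handed in: The lever is locked (above 0.60 rad), both jaw faces are still against the beaker (no gap over 1.5 mm at either side), the beaker stands upright and at rest between the jaws, and the robot touches nothing (value of joint lever above 0.6 rad and y of beaker_mid in the frame of fixed_jaw above -0.0345 m and y of beaker_mid in the frame of sliding_jaw below 0.0345 m and angle between beaker's own z axis and vertical below 0.06 rad and horizontal distance between beaker_mid and fixed_jaw below 0.04 m and linear speed of beaker below 0.01 m/s).
It fails at once if the beaker is squeezed by either jaw with more than 20 N (contact force between any of sliding_jaw, fixed_jaw and beaker above 20 N).
It fails at once if the beaker is tipped by more than 0.25 rad (angle between beaker's own z axis and vertical above 0.25 rad).
It fails at once if a bystander (glaze jar, bowl, stack of bats or brush) is moved more than 20 mm (distance of any of glaze_jar, bisque_bowl, bat_stack, glaze_brush from where it was at the start of the episode above 0.02 m).
It also fails if it takes over 72 s, if anything falls off the work surface, if the arm or the gripper's body presses on something with over 40 N, if the wrist force passes 120 N, or if a joint passes its speed limit or range.

## Working session

There is one attempt and no reset: what is moved stays moved. The work goes in short steps, Python scripts to look and compute and a tool call to move; the robot and the scene stay as the last step left them, time stands still between calls to the robot, and variables do not carry over. Pictures are saved under pics/ and viewed, at most 10 in all, crops included, and the job is handed in when it is done.

Besides the shell and the picture viewer there is one more tool, called as name(argument=value, ...), one argument or row to a line, values as JSON. move_arm: Moves the arm, as the interface text tells. Its arguments: {"type":"object","properties":{"commands":{"type":"string"},"grip_force":{"type":"number"}},"required":["commands"]}

```bash
mkdir -p pics
cat > h.py <<'E'
import numpy as np, cv2
from station import telemetry, snapshot, ticket
def snap(n,f):
    s=snapshot(n); cv2.imwrite('pics/'+f+'.png',cv2.cvtColor(s['image'],cv2.COLOR_RGB2BGR))
    np.savez('pics/'+f+'.npz',**s); return s
def load(f): return np.load('pics/'+f+'.npz')
def ray(s,u,v):
    K=np.array([[s['fx'],0,s['cx']],[0,s['fy'],s['cy']],[0,0,1.]]).astype(float)
    p=cv2.undistortPoints(np.array([[[u,v]]],float),K,np.array([s['k1'],0,0,0],float))[0,0]
    T=s['pose']; return T[:3,3], T[:3,:3]@np.array([p[0],p[1],1.])
def onz(s,u,v,z):
    o,d=ray(s,u,v); return o+d*(z-o[2])/d[2]
def proj(s,P):
    T=s['pose'];c=T[:3,:3].T@(np.array(P)-T[:3,3]);x=c[:2]/c[2];x=x*(1+s['k1']*(x@x))
    return np.array([s['fx']*x[0]+s['cx'],s['fy']*x[1]+s['cy']])
E
python3 - <<'E'
from h import *
for n in ['scene','top']:
    s=snap(n,n+'0'); print(n,s['fx'],s['k1'],s['pose'].round(3).tolist())
t=telemetry.sense(); print({k:np.round(t[k],3).tolist() for k in t})
E
```

```text
scene 484.10584458699077 -0.05633004656789497 [[0.067, 0.611, -0.789, 1.706], [0.998, -0.036, 0.057, -0.047], [0.006, -0.791, -0.612, 0.976], [0.0, 0.0, 0.0, 1.0]]
top 413.80357398911576 0.006184000542858098 [[0.011, -0.998, 0.065, 0.494], [-1.0, -0.01, 0.017, 0.008], [-0.016, -0.065, -0.998, 1.283], [0.0, 0.0, 0.0, 1.0]]
{'t': 0.1, 'q': [0.987, 0.528, 1.434, 0.0, 1.181, -0.179], 'qd': [0.001, -0.0, -0.003, 0.0, -0.0, 0.0], 'tau': [0.0, -44.33, -17.859, -0.0, 0.004, -0.0], 'tcp_pos': [0.246, 0.574, 0.23], 'tool_rot': [0.201, 0.98, -0.001, -0.0], 'force': [0.033, -0.074, 0.017], 'ft_torque': [-0.01, -0.038, 0.011], 'gripper_force': 0.0, 'finger_gap': 1.0}
```

View pics/scene0.png

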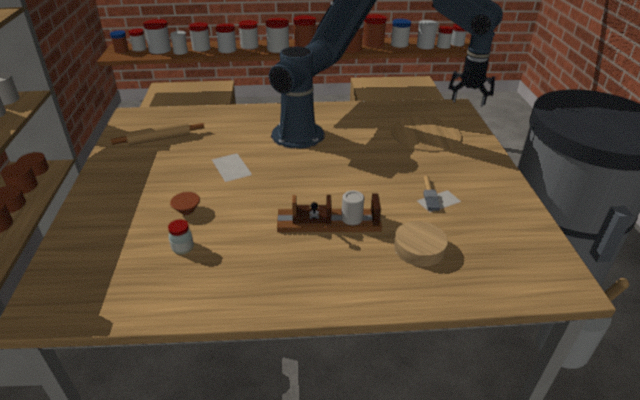

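View pics/top0.png

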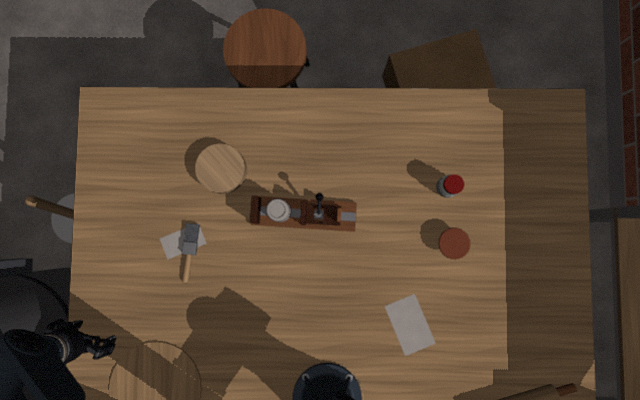

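The scene view shows the gauge around (330,215). In the top view the beam spans (250–357, 197–230), with the fixed jaw at the left (256), the beaker at (278,210), the ball at (319,197) and the tab near (338,214). Gauge +y is roughly world +y, and the lever leans to +x (locked). I'll enlarge both views and measure.

Run:
```python
from h import *
s=load('top0'); c=load('scene0')
a=cv2.resize(s['image'][180:245,240:370],None,fx=6,fy=6,interpolation=cv2.INTER_CUBIC)
b=cv2.resize(c['image'][180:245,265:395],None,fx=6,fy=6,interpolation=cv2.INTER_CUBIC)
im=cv2.convertScaleAbs(np.vstack([a[:,:,::-1],b[:,:,::-1]]),alpha=1.6)
cv2.imwrite('pics/crop0.png',cv2.resize(im,(600,600)))
for n,u,v,z in [('beakertop',278,210,.104),('ball',319,197,.1),('tabtop',338,214,.095),('beamL',250,213,.02),('beamR',357,215,.02)]:
    print(n,onz(s,u,v,z).round(3))
```

```text
beakertop [0.558 0.145 0.104]
ball [0.597 0.028 0.1  ]
tabtop [ 0.549 -0.027  0.095]
beamL [0.553 0.24  0.02 ]
beamR [ 0.55  -0.087  0.02 ]
```

View pics/crop0.png

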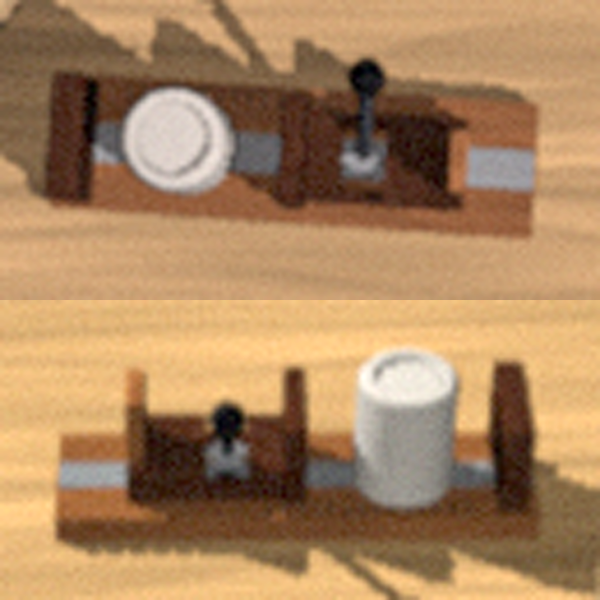

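The crops confirm it: the lever leans to +x (locked), with the ball at about (367,78) in the upper crop, and the beam yaw is about -3.5°. The plan is to pinch the ball with the closing axis along gauge y and use that one grip to flip, slide and flip back. First I move above the gauge for a wrist view.

move_arm(
  commands="-50 -36 -7 0 0 0 0; -100 -72 -14 0 0 0 0; -150 -108 -21 0 0 0 0; -200 -144 -28 0 0 0 0; -248 -179 -35 0 0 0 0",
)

```text
t: 0.72
tcp_pos: [0.4042, 0.3104, 0.2663]
tool_rot: [0.201, 0.98, -0.0, -0.0]
force: [0.6, -0.1, -0.7]
finger_gap: 0.5
gripper_force: 0.0
```

move_arm(
  commands="-50 -36 -7 0 0 -4 0; -100 -72 -14 0 0 -8 0; -150 -108 -21 0 0 -12 0; -200 -144 -28 0 0 -16 0; -247 -179 -35 0 0 -20 0",
)

```text
t: 1.35
tcp_pos: [0.5607, 0.0485, 0.3012]
tool_rot: [0.027, 1.0, 0.0, -0.0]
force: [0.1, 1.1, 0.3]
finger_gap: 0.501
gripper_force: 0.0
```

move_arm(
  commands="0 0 0 0 0 0 0; 0 0 0 0 0 0 0; 0 0 0 0 0 0 0; 0 0 0 0 0 0 0; 0 0 0 0 0 0 0",
)

```text
t: 1.98
tcp_pos: [0.5597, 0.0514, 0.3014]
tool_rot: [0.027, 1.0, 0.0, -0.0]
force: [-0.8, -0.4, 0.7]
finger_gap: 0.5
gripper_force: 0.0
```

Run:
```python
from h import *
s=snap('wrist','w1'); print(s['fx'],s['k1'],s['pose'].round(4).tolist())
t=telemetry.sense(); print({k:np.round(t[k],4).tolist() for k in ['t','tcp_pos','tool_rot','force','q','finger_gap']})
```

```text
350.65219914875854 -0.013605026699967228 [[0.0543, 0.9524, 0.2999, 0.483], [0.9985, -0.052, -0.0157, 0.0559], [0.0007, 0.3003, -0.9538, 0.4446], [0.0, 0.0, 0.0, 1.0]]
{'t': 2.025, 'tcp_pos': [0.5598, 0.0512, 0.3014], 'tool_rot': [0.0273, 0.9996, 0.0, -0.0], 'force': [0.1812, 0.2611, -0.2442], 'q': [-0.1075, 0.3667, 1.5049, 0.0, 1.27, -1.6237], 'finger_gap': 0.4981}
```

View pics/w1.png

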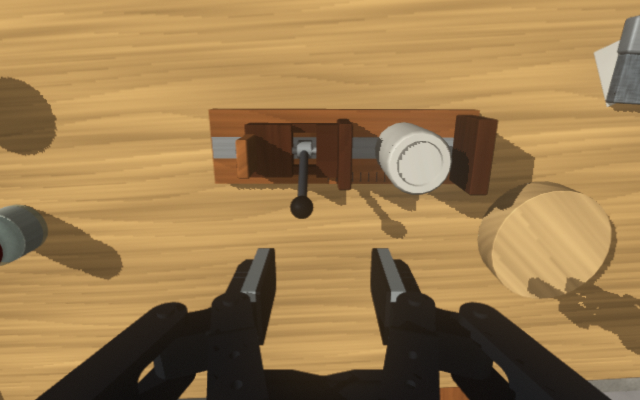

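The wrist view shows the ball at (302,207), the pivot block at (304,147), the beam's far edge along row ~110 from x=209 to 480, the beaker top at (422,163) and the fixed jaw at (475,153). I'll fit the beam edge for yaw and get the ball centre.

```bash
cat > m.py <<'E'
from h import *
def ball(s,u,v,r=16,z=.1002):
    g=s['image'].max(2); m=np.zeros_like(g); m[v-r:v+r,u-r:u+r]=(g[v-r:v+r,u-r:u+r]<60)*255
    m=cv2.morphologyEx(m,cv2.MORPH_OPEN,cv2.getStructuringElement(cv2.MORPH_ELLIPSE,(13,13)))
    c=max(cv2.findContours(m,0,2)[0],key=cv2.contourArea); (x,y),q=cv2.minEnclosingCircle(c); M=cv2.moments(c)
    return M['m10']/M['m00'],M['m01']/M['m00'],q
if __name__=='__main__':
    s=load('w1'); u,v,q=ball(s,302,207); P=onz(s,u,v,.1002); print('ball',u,v,q,P.round(4))
    g=cv2.GaussianBlur(s['image'][:,:,2].astype(np.float32),(0,0),1.2); sb=cv2.Sobel(g,cv2.CV_32F,0,1)
    pts=np.array([onz(s,c,100+np.abs(sb[100:122,c]).argmax(),.02) for c in range(216,470,2)])
    vx,vy,x0,y0=cv2.fitLine(pts[:,:2].astype(np.float32),cv2.DIST_HUBER,0,.001,.001).ravel()
    if vy<0: vx,vy=-vx,-vy
    print('gauge y dir',vx,vy,'yaw',np.degrees(-np.arctan2(vx,vy)),'resid',np.median(abs((pts[:,0]-x0)*vy-(pts[:,1]-y0)*vx)))
    ax=np.array([x0,y0])+.045*np.array([vy,-vx])
    for n,p in [('ball',P[:2])]: 
        d=p-ax; print(n,'in gauge x',d@[vy,-vx])
    from scipy.spatial.transform import Rotation as R
    t=telemetry.sense(); T=R.from_quat(t['tool_rot']).as_matrix(); tgt=np.array([P[0],P[1],.0812])
    print('tool yaw of y',T[:,1],'shift mm',(T.T@(tgt-t['tcp_pos'])*1e3).round(1))
    print('gauge x,y in tool',(T.T@[vy,-vx,0]).round(4),(T.T@[vx,vy,0]).round(4))
    # pivot
    print('pivot expected', (P[:2]-.0515*np.array([vy,-vx])).round(4), onz(s,304,147,.045).round(4), 'beaker',onz(s,422,163,.104).round(4))
E
python3 m.py
```

```text
ball 302.89285714285717 206.40100250626566 11.022834777832031 [0.5999 0.029  0.1002]
gauge y dir 0.057001747 0.9983741 yaw -3.2677307 resid 0.00014362381076839887
ball in gauge x 0.04973635753366893
tool yaw of y [5.45298789e-02 9.98512139e-01 4.92904896e-06] shift mm [-41.3 -20.  220.2]
gauge x,y in tool [-1.     -0.0025 -0.    ] [-0.0025  1.      0.    ]
pivot expected [0.5485 0.032 ] [0.5471 0.0311 0.045 ] beaker [0.5598 0.1502 0.104 ]
```

move_arm(
  commands="-20 -10 20 0 0 0 -0.15; -41 -20 60 0 0 0 -0.15; -41 -20 100 0 0 0 -0.15; -41 -20 135 0 0 0 -0.15; -41 -20 160 0 0 0 -0.15",
)

```text
t: 2.65
tcp_pos: [0.5992, 0.0285, 0.1395]
tool_rot: [0.028, 1.0, 0.0, -0.001]
force: [0.0, 0.3, -0.2]
finger_gap: 0.426
gripper_force: 0.0
```

move_arm(
  commands="0 0 0 0 0 0 -0.15; 0 0 0 0 0 0 -0.15; 0 0 0 0 0 0 -0.15; 0 0 0 0 0 0 -0.15; 0 0 0 0 0 0 -0.15",
)

```text
t: 3.28
tcp_pos: [0.6002, 0.0282, 0.142]
tool_rot: [0.028, 1.0, -0.0, 0.001]
force: [0.0, 1.3, -0.4]
finger_gap: 0.425
gripper_force: 0.0
```

Run:
```python
from h import *
s=snap('wrist','w2')
t=telemetry.sense(); print({k:np.round(t[k],4).tolist() for k in ['t','tcp_pos','tool_rot','force','finger_gap']})
print(proj(s,[.5999,.029,.1]))
```

```text
{'t': 3.325, 'tcp_pos': [0.6001, 0.0282, 0.1418], 'tool_rot': [0.0279, 0.9996, -0.0, 0.0004], 'force': [-0.0684, 0.6453, 0.008], 'finger_gap': 0.4247}
[323.49051604 227.79591593]
```

View pics/w2.png

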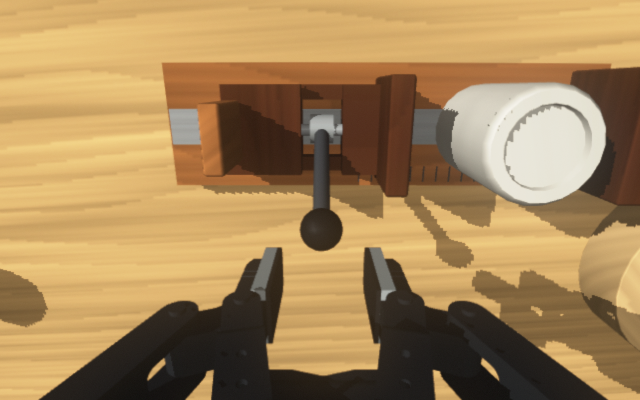

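The ball sits at (321,230), midway between the fingertips (272 and 370), so the alignment is good. I'll descend, then close.

move_arm(
  commands="-1 -0.5 15 0 0 0 -0.15; -1 -0.5 30 0 0 0 -0.15; -1 -0.5 45 0 0 0 -0.15; -1 -0.5 58 0 0 0 -0.15; -1 -0.5 63 0 0 0 -0.15",
  grip_force=40,
)

```text
t: 3.95
tcp_pos: [0.6002, 0.0278, 0.0768]
tool_rot: [0.028, 1.0, 0.0, -0.001]
force: [0.0, 0.6, -0.5]
finger_gap: 0.424
gripper_force: 0.0
```

move_arm(
  commands="0 0 0 0 0 0 -0.15; 0 0 0 0 0 0 -0.3; 0 0 0 0 0 0 -0.5; 0 0 0 0 0 0 -0.7; 0 0 0 0 0 0 -0.8",
  grip_force=40,
)

```text
t: 4.58
tcp_pos: [0.6016, 0.0272, 0.079]
tool_rot: [0.028, 1.0, -0.0, 0.001]
force: [0.2, -2.4, 2.7]
finger_gap: 0.258
gripper_force: 39.1
```

move_arm(
  commands="0 0 0 0 0 0 -0.8; 0 0 0 0 0 0 -0.8; 0 0 0 0 0 0 -0.8; 0 0 0 0 0 0 -0.8; 0 0 0 0 0 0 -0.8",
  grip_force=40,
)

```text
t: 5.2
tcp_pos: [0.6018, 0.0273, 0.0788]
tool_rot: [0.028, 1.0, -0.0, 0.001]
force: [2.2, -3.7, 5.5]
finger_gap: 0.251
gripper_force: 39.3
```

move_arm(
  commands="6.4 0 -4.8 0 0 0 -0.8; 13.2 0 -9 0 0 0 -0.8; 20.4 0 -12.5 0 0 0 -0.8; 27.9 0 -15.2 0 0 0 -0.8; 35.6 0 -17.2 0 0 0 -0.8",
  grip_force=60,
)

```text
t: 5.82
tcp_pos: [0.5663, 0.0294, 0.0954]
tool_rot: [0.028, 1.0, -0.0, 0.002]
force: [4.1, -4.2, -4.3]
finger_gap: 0.247
gripper_force: 59.5
```

move_arm(
  commands="11.9 0 -1.5 0 0 0 -0.8; 23.9 0 -1.2 0 0 0 -0.8; 35.7 0 0.9 0 0 0 -0.8; 48.5 0 5.3 0 0 0 -0.8; 59.8 0 11.5 0 0 0 -0.8",
)

```text
t: 6.45
tcp_pos: [0.5026, 0.034, 0.0833]
tool_rot: [0.028, 1.0, 0.001, -0.002]
force: [0.8, -0.4, -0.4]
finger_gap: 0.101
gripper_force: 0.0
```

move_arm(
  commands="0 0 0 0 0 0 -0.8; 0 0 0 0 0 0 -0.8; 0 0 0 0 0 0 -0.8; 0 0 0 0 0 0 -0.8; 0 0 0 0 0 0 -0.8",
)

```text
t: 7.08
tcp_pos: [0.5059, 0.0329, 0.0841]
tool_rot: [0.028, 1.0, -0.0, 0.0]
force: [0.0, 0.6, -1.0]
finger_gap: 0.098
gripper_force: 0.0
```

Run:
```python
from h import *
s=snap('wrist','w3')
t=telemetry.sense(); print({k:np.round(t[k],4).tolist() for k in ['t','tcp_pos','tool_rot','force','finger_gap']})
```

```text
{'t': 7.125, 'tcp_pos': [0.5058, 0.0329, 0.0841], 'tool_rot': [0.0279, 0.9996, -0.0, 0.0001], 'force': [0.0433, 0.3804, -1.0953], 'finger_gap': 0.1031}
```

View pics/w3.png

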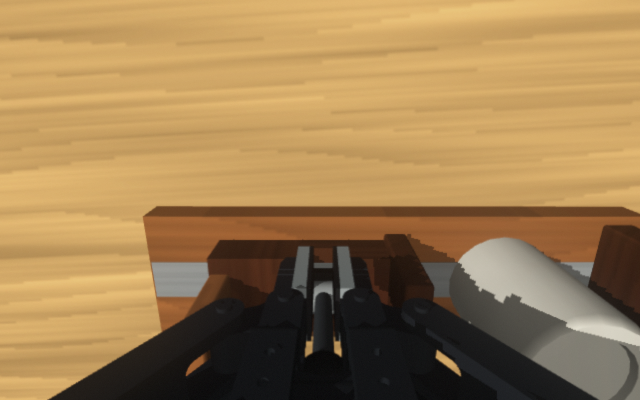

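The pads slipped off the ball: the fingers are nearly shut and the shaft runs from (323,265) to (323,350) beneath them. I'll check the lever in the scene view.

Run:
```python
from h import *
s=snap('scene','s4')
b=cv2.resize(s['image'][165:240,270:390],None,fx=5,fy=5,interpolation=cv2.INTER_CUBIC)
cv2.imwrite('pics/s4c.png',cv2.convertScaleAbs(b[:,:,::-1],alpha=1.5))
th=np.arange(-.7,.71,.2); yv=np.array([.057,.9984]); xv=np.array([.9984,-.057]); pv=np.array([.549,.0315])
for a in th:
    p=pv+xv*.08*np.sin(a); print(round(a,2),((proj(s,[*p,.039+.08*np.cos(a)])-[270,165])*5).round(0))
```

```text
-0.7 [219. 106.]
-0.5 [219. 107.]
-0.3 [219. 113.]
-0.1 [219. 124.]
0.1 [219. 140.]
0.3 [220. 160.]
0.5 [220. 184.]
0.7 [220. 210.]
```

View pics/s4c.png

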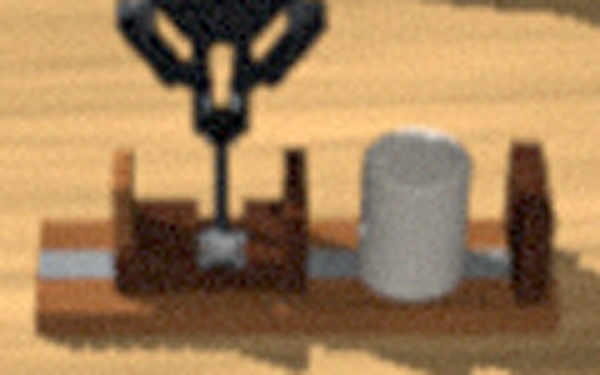

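The lever now stands near θ≈-0.1 (ball at (220,125) in the crop; the projection for -0.1 is (219,124)), and nothing else has moved. From here I'll push with shut fingers instead: rise, go to the +x side of the ball, and push it along its arc.

move_arm(
  commands="0 0 -35 0 0 0 -1; 0 0 -70 0 0 0 -1; -30 0 -70 0 0 0 -1; -60 0 -70 0 0 0 -1; -90 0 -70 0 0 0 -1",
)

```text
t: 7.8
tcp_pos: [0.5963, 0.0279, 0.1543]
tool_rot: [0.028, 1.0, -0.0, 0.0]
force: [-0.2, 0.1, 0.4]
finger_gap: -0.001
gripper_force: 0.0
```

move_arm(
  commands="0 0 15 0 0 0 -1; 0 0 30 0 0 0 -1; 0 0 45 0 0 0 -1; 0 0 45 0 0 0 -1; 0 0 45 0 0 0 -1",
)

```text
t: 8.43
tcp_pos: [0.5953, 0.028, 0.109]
tool_rot: [0.028, 1.0, 0.0, -0.0]
force: [0.4, -0.2, -0.0]
finger_gap: -0.0
gripper_force: 0.0
```

Run:
```python
from h import *
s=snap('scene','s5')
b=cv2.resize(s['image'][165:240,270:390],None,fx=5,fy=5,interpolation=cv2.INTER_CUBIC)
w=snap('wrist','w5')['image']
t=telemetry.sense(); print({k:np.round(t[k],4).tolist() for k in ['t','tcp_pos','tool_rot','force','finger_gap']})
cv2.imwrite('pics/s5c.png',cv2.resize(np.vstack([cv2.convertScaleAbs(b[:,:,::-1],alpha=1.5),cv2.resize(w[:,:,::-1],(600,375))]),(480,600)))
```

```text
{'t': 8.525, 'tcp_pos': [0.5958, 0.0279, 0.1096], 'tool_rot': [0.0278, 0.9996, -0.0001, 0.0005], 'force': [0.9449, -0.0848, 0.8138], 'finger_gap': -0.0029}
```

View pics/s5c.png

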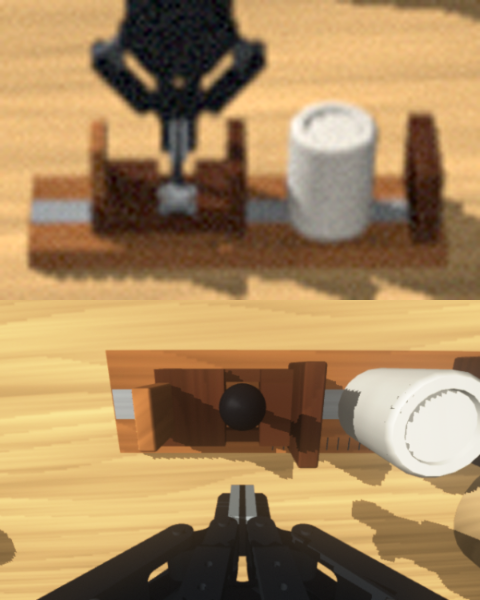

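The ball is at wrist pixel ≈(323,141), so gauge x is about -11 mm (θ≈-0.14), with the shut fingers on its +x side. Now I push along the arc.

move_arm(
  commands="15 0 0 0 0 0 -1; 25 0 0 0 0 0 -1; 32 0 0 0 0 0 -1; 38 0 0 0 0 0 -1; 44 0 1 0 0 0 -1",
)

```text
t: 9.15
tcp_pos: [0.5521, 0.0303, 0.1083]
tool_rot: [0.028, 1.0, -0.0, 0.001]
force: [1.6, 0.5, 1.2]
finger_gap: 0.005
gripper_force: 0.4
```

move_arm(
  commands="6 0 2 0 0 0 -1; 12 0 4 0 0 0 -1; 18 0 6.5 0 0 0 -1; 23 0 9 0 0 0 -1; 27 0 11 0 0 0 -1",
)

```text
t: 9.78
tcp_pos: [0.5243, 0.0319, 0.0967]
tool_rot: [0.028, 1.0, 0.0, -0.0]
force: [1.5, -0.4, -0.9]
finger_gap: 0.002
gripper_force: 0.5
```

move_arm(
  commands="0 0 0 0 0 0 -1; -5 0 0 0 0 0 -1; -20 0 -10 0 0 0 -1; -30 0 -30 0 0 0 -1; -30 0 -50 0 0 0 -1",
)

```text
t: 10.4
tcp_pos: [0.5559, 0.03, 0.1476]
tool_rot: [0.028, 1.0, -0.0, 0.001]
force: [0.3, 0.8, 0.4]
finger_gap: -0.001
gripper_force: 0.0
```

Run:
```python
from h import *
w=snap('wrist','w6'); from m import ball
t=telemetry.sense(); print({k:np.round(t[k],4).tolist() for k in ['t','tcp_pos','tool_rot','force','finger_gap']})
cv2.imwrite('pics/w6c.png',w['image'][:,:,::-1])
yv=np.array([.057,.9984]); xv=np.array([.9984,-.057]); pv=np.array([.5485,.031])
for a in np.arange(-.7,.1,.1): print(round(a,2),proj(w,[*(pv+xv*.08*np.sin(a)),.039+.08*np.cos(a)]).round(0))
```

```text
{'t': 10.45, 'tcp_pos': [0.557, 0.03, 0.1501], 'tool_rot': [0.0278, 0.9996, -0.0003, 0.0026], 'force': [-0.3017, -0.8545, 1.2586], 'finger_gap': 0.0035}
-0.7 [323. 122.]
-0.6 [323. 135.]
-0.5 [323. 149.]
-0.4 [323. 164.]
-0.3 [323. 180.]
-0.2 [323. 195.]
-0.1 [323. 211.]
-0.0 [323. 225.]
```

View pics/w6c.png

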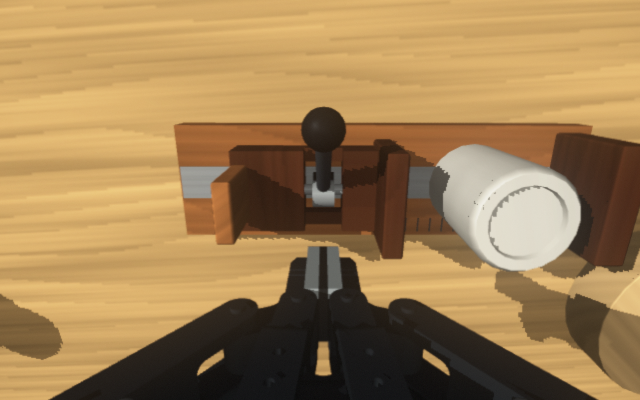

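The ball is at (323,130), so θ≈-0.63: the lever is free. Next I push the thumb tab from behind, after working out the travel from the jaw faces seen in w1.

move_arm(
  commands="4 -25 0 0 0 0 -1; 8 -60 0 0 0 0 -1; 8 -105 0 0 0 0 -1; 8 -105 30 0 0 0 -1; 8 -105 60 0 0 0 -1",
)

```text
t: 11.08
tcp_pos: [0.5412, -0.0752, 0.0864]
tool_rot: [0.029, 1.0, -0.0, 0.001]
force: [-0.2, -0.0, 0.1]
finger_gap: 0.004
gripper_force: 0.0
```

Run:
```python
from h import *
yv=np.array([.057,.9984]); xv=np.array([.9984,-.057]); pv=np.array([.5485,.031])
g=lambda p:np.round([(p[:2]-pv)@xv*1e3,(p[:2]-pv)@yv*1e3],1)
s=load('w6')
# jaw faces' upper edges (row profile of the red channel at two rows): print strong column edges
for v in (180,200):
    r=cv2.GaussianBlur(s['image'][v].astype(np.float32).sum(1)[None],(0,0),1.2)[0]; d=np.gradient(r)
    c=[k for k in range(190,620) if abs(d[k])>10 and abs(d[k])==abs(d[k-3:k+4]).max()]
    print(v,[(k,int(d[k]),*g(onz(s,k,v,.086))) for k in c])
t=telemetry.sense(); print({k:np.round(t[k],4).tolist() for k in ['t','tcp_pos','tool_rot','force']},'gauge mm',g(np.array(t['tcp_pos'])))
s=load('w1'); print('fixed',g(onz(s,456,135,.086)),'slide',g(onz(s,351,135,.085)),'beaker',g(onz(s,422,163,.104)))
```

```text
180 [(214, -55, np.float64(-15.8), np.float64(-65.8)), (230, -17, np.float64(-15.8), np.float64(-56.1)), (271, 11, np.float64(-15.8), np.float64(-31.4)), (306, 39, np.float64(-15.8), np.float64(-10.3)), (313, -33, np.float64(-15.8), np.float64(-6.1)), (333, 30, np.float64(-15.8), np.float64(6.0)), (341, -44, np.float64(-15.9), np.float64(10.8)), (386, 11, np.float64(-15.9), np.float64(38.0)), (409, 31, np.float64(-15.9), np.float64(51.9)), (429, -15, np.float64(-15.9), np.float64(64.0)), (448, 88, np.float64(-15.9), np.float64(75.5)), (493, 22, np.float64(-16.0), np.float64(102.8)), (563, -50, np.float64(-16.1), np.float64(145.6)), (567, -51, np.float64(-16.1), np.float64(148.1))]
200 [(211, 19, np.float64(-3.1), np.float64(-68.8)), (229, -45, np.float64(-3.1), np.float64(-57.7)), (306, 25, np.float64(-3.2), np.float64(-10.4)), (313, 52, np.float64(-3.2), np.float64(-6.1)), (334, -56, np.float64(-3.2), np.float64(6.7)), (340, -20, np.float64(-3.2), np.float64(10.4)), (385, 11, np.float64(-3.2), np.float64(38.1)), (407, 16, np.float64(-3.2), np.float64(51.6)), (443, 76, np.float64(-3.2), np.float64(73.8)), (477, 16, np.float64(-3.3), np.float64(94.8)), (486, -14, np.float64(-3.3), np.float64(100.3)), (500, -54, np.float64(-3.3), np.float64(109.0)), (508, 63, np.float64(-3.3), np.float64(114.0)), (559, -57, np.float64(-3.3), np.float64(145.8)), (564, 56, np.float64(-3.3), np.float64(148.9)), (578, -112, np.float64(-3.3), np.float64(157.7)), (610, 10, np.float64(-3.3), np.float64(177.8))]
{'t': 11.075, 'tcp_pos': [0.5412, -0.0752, 0.0864], 'tool_rot': [0.0287, 0.9996, -0.0002, 0.0007], 'force': [-0.1621, -0.0016, 0.1015]} gauge mm [  -1.3 -106.4]
fixed [-20.8 157. ] slide [-20.3  50.2] beaker [  4.5 119.6]
```

The gap is about 106 mm, so about 40 mm of travel should nip the beaker. I'll bring the finger down and advance quickly at first, then in small steps.

move_arm(
  commands="-1 5 10 0 0 0 -1; -1 12 10 0 0 0 -1; -1 18 10 0 0 0 -1; -1 22 10 0 0 0 -1; -1 24 10 0 0 0 -1",
)

```text
t: 11.7
tcp_pos: [0.5435, -0.0498, 0.0778]
tool_rot: [0.027, 1.0, -0.0, 0.001]
force: [-0.6, 0.0, -0.4]
finger_gap: 0.001
gripper_force: 0.0
```

move_arm(
  commands="0 2 0 0 0 0 -1; 0 4 0 0 0 0 -1; 0 6 0 0 0 0 -1; 0 8 0 0 0 0 -1; 0 10 0 0 0 0 -1",
)

```text
t: 12.32
tcp_pos: [0.544, -0.0404, 0.0771]
tool_rot: [0.028, 1.0, -0.0, 0.0]
force: [0.5, -3.1, 2.3]
finger_gap: 0.001
gripper_force: 1.3
```

move_arm(
  commands="0 2 0 0 0 0 -1; 0 4 0 0 0 0 -1; 0 6 0 0 0 0 -1; 0 8 0 0 0 0 -1; 0 10 0 0 0 0 -1",
)

```text
t: 12.95
tcp_pos: [0.5445, -0.0302, 0.077]
tool_rot: [0.028, 1.0, -0.0, 0.0]
force: [1.0, -2.9, 1.9]
finger_gap: -0.0
gripper_force: 1.3
```

move_arm(
  commands="0 2 0 0 0 0 -1; 0 4 0 0 0 0 -1; 0 6 0 0 0 0 -1; 0 8 0 0 0 0 -1; 0 10 0 0 0 0 -1",
)

```text
t: 13.58
tcp_pos: [0.5449, -0.0202, 0.077]
tool_rot: [0.028, 1.0, -0.0, 0.0]
force: [1.3, -2.7, 1.3]
finger_gap: -0.001
gripper_force: 1.3
```

Run:
```python
from h import *
yv=np.array([.057,.9984]); xv=np.array([.9984,-.057]); pv=np.array([.5485,.031])
g=lambda p:np.round([(p[:2]-pv)@xv*1e3,(p[:2]-pv)@yv*1e3],1).tolist()
s=snap('top','t7'); w=snap('wrist','w7')
for n,s,pts in(('top',s,((0,95),)),('wrist',w,((-20,95),(-30,95)))):
  for gx,gy in pts:
    v=int(round(proj(s,[*(pv+xv*gx/1e3+yv*gy/1e3),.086])[1]))
    r=cv2.GaussianBlur(s['image'][v].astype(np.float32).sum(1)[None],(0,0),1.0)[0]; d=np.gradient(r)
    for k in range(3,636):
        q=g(onz(s,k,v,.086))
        if 40<q[1]<185 and abs(d[k])>14 and abs(d[k])==abs(d[k-2:k+3]).max(): print(n,k,v,int(d[k]),q)
t=telemetry.sense(); print(g(np.array(t['tcp_pos'])),np.round(t['force'],1))
```

```text
top 260 212 72 [-5.2, 168.2]
top 267 212 72 [-3.9, 147.9]
top 285 212 41 [-0.4, 95.7]
top 289 212 -105 [0.4, 84.1]
wrist 634 233 121 [-19.9, 79.8]
wrist 608 210 28 [-30.1, 66.1]
[-1.1, -51.1] [ 1.9 -1.4  0.4]
```

move_arm(
  commands="0 1 0 0 0 0 -1; 0 2 0 0 0 0 -1; 0 3 0 0 0 0 -1; 0 4 0 0 0 0 -1; 0 5 0 0 0 0 -1",
)

```text
t: 14.3
tcp_pos: [0.5447, -0.0155, 0.0769]
tool_rot: [0.028, 1.0, -0.0, -0.0]
force: [-0.2, -4.0, 0.7]
finger_gap: -0.003
gripper_force: 2.1
```

move_arm(
  commands="0 0.6 0 0 0 0 -1; 0 1.2 0 0 0 0 -1; 0 1.8 0 0 0 0 -1; 0 2.4 0 0 0 0 -1; 0 3 0 0 0 0 -1",
)

```text
t: 14.92
tcp_pos: [0.5449, -0.0122, 0.0769]
tool_rot: [0.028, 1.0, 0.0, -0.0]
force: [-0.5, -4.2, 0.5]
finger_gap: -0.002
gripper_force: 2.1
```

The force rose to about 4.1 N, so the beaker is now being pushed along. I'll use finer steps until it meets the fixed jaw.

move_arm(
  commands="0 0.3 0 0 0 0 -1; 0 0.6 0 0 0 0 -1; 0 0.9 0 0 0 0 -1; 0 1.2 0 0 0 0 -1; 0 1.2 0 0 0 0 -1",
)

```text
t: 15.55
tcp_pos: [0.545, -0.011, 0.0769]
tool_rot: [0.028, 1.0, 0.0, -0.0]
force: [-0.8, -4.1, -1.0]
finger_gap: 0.001
gripper_force: 1.9
```

move_arm(
  commands="0 0.3 0 0 0 0 -1; 0 0.6 0 0 0 0 -1; 0 0.9 0 0 0 0 -1; 0 1.2 0 0 0 0 -1; 0 1.2 0 0 0 0 -1",
)

```text
t: 16.18
tcp_pos: [0.5451, -0.0098, 0.0769]
tool_rot: [0.028, 1.0, 0.0, -0.0]
force: [-1.7, -4.0, -0.6]
finger_gap: -0.005
gripper_force: 1.9
```

move_arm(
  commands="0 0.3 0 0 0 0 -1; 0 0.6 0 0 0 0 -1; 0 0.9 0 0 0 0 -1; 0 1.2 0 0 0 0 -1; 0 1.2 0 0 0 0 -1",
)

```text
t: 16.8
tcp_pos: [0.5452, -0.0086, 0.0769]
tool_rot: [0.028, 1.0, 0.0, -0.0]
force: [-2.2, -3.9, -2.7]
finger_gap: 0.0
gripper_force: 1.9
```

move_arm(
  commands="0 0.3 0 0 0 0 -1; 0 0.6 0 0 0 0 -1; 0 0.9 0 0 0 0 -1; 0 1.2 0 0 0 0 -1; 0 1.2 0 0 0 0 -1",
)

```text
t: 17.42
tcp_pos: [0.5453, -0.0074, 0.0769]
tool_rot: [0.028, 1.0, 0.0, -0.0]
force: [-3.1, -4.4, -2.0]
finger_gap: 0.001
gripper_force: 1.9
```

move_arm(
  commands="0 0.3 0 0 0 0 -1; 0 0.6 0 0 0 0 -1; 0 0.9 0 0 0 0 -1; 0 1.2 0 0 0 0 -1; 0 1.2 0 0 0 0 -1",
)

```text
t: 18.05
tcp_pos: [0.5454, -0.0062, 0.077]
tool_rot: [0.028, 1.0, 0.0, -0.0]
force: [-3.2, -4.1, -2.1]
finger_gap: -0.003
gripper_force: 1.8
```

move_arm(
  commands="0 0.3 0 0 0 0 -1; 0 0.6 0 0 0 0 -1; 0 0.9 0 0 0 0 -1; 0 1.2 0 0 0 0 -1; 0 1.2 0 0 0 0 -1",
)

```text
t: 18.68
tcp_pos: [0.5455, -0.005, 0.077]
tool_rot: [0.028, 1.0, 0.0, -0.0]
force: [-2.5, -2.7, -1.6]
finger_gap: -0.0
gripper_force: 1.9
```

```bash
cat > bk.py <<'E'
from h import *
yv=np.array([.057,.9984]); xv=np.array([.9984,-.057]); pv=np.array([.5485,.031])
g=lambda p:np.round([(p[:2]-pv)@xv*1e3,(p[:2]-pv)@yv*1e3],1).tolist()
def bk(s,box):
    a,b,c,d=box; im=s['image'][a:b,c:d]; m=((im.min(2)>90)&(im.max(2).astype(int)-im.min(2)<35)).astype(np.uint8)
    m=cv2.morphologyEx(m,cv2.MORPH_OPEN,np.ones((7,7)))
    n,l,st,ce=cv2.connectedComponentsWithStats(m); k=1+st[1:,4].argmax(); x,y,w,h,A=st[k]
    return x+c,y+a,w,h,A
if __name__=='__main__':
    for f in ('scene0','top0'):
        print(f,bk(load(f),(180,240,265,400) if 'scene' in f else (190,240,245,310)))
    for n,b in (('scene',(180,240,265,400)),('top',(190,240,245,310))):
        s=snap(n,n+'8'); print(n,bk(s,b))
    c=load('scene0')
    for gy in (100,158): print('scene px of gy',gy,proj(c,[*(pv+yv*gy/1e3),.07]).round(1))
    r=load('scene0')['image'][200,300:390].sum(1); print(r.tolist()); print(s['image'].shape, load('scene8')['image'][200,300:390].sum(1).tolist())
    t=telemetry.sense(); print(g(np.array(t['tcp_pos'])),np.round(t['force'],1))
E
python3 bk.py
```

```text
scene0 (np.int32(343), np.int32(191), np.int32(20), np.int32(13), np.int32(230))
top0 (np.int32(267), np.int32(200), np.int32(21), np.int32(21), np.int32(338))
scene (np.int32(347), np.int32(191), np.int32(20), np.int32(14), np.int32(239))
top (np.int32(263), np.int32(199), np.int32(22), np.int32(22), np.int32(401))
scene px of gy 100 [346.5 204.1]
scene px of gy 158 [365.5 204.1]
[355, 363, 360, 360, 367, 357, 350, 361, 368, 359, 353, 373, 369, 363, 355, 360, 350, 357, 351, 349, 353, 348, 348, 356, 350, 330, 229, 134, 110, 106, 152, 238, 331, 352, 335, 343, 340, 332, 348, 336, 338, 354, 370, 386, 406, 424, 446, 449, 434, 451, 444, 446, 448, 439, 447, 443, 442, 441, 432, 427, 413, 359, 297, 255, 290, 344, 334, 330, 343, 346, 312, 210, 95, 119, 103, 110, 105, 121, 122, 215, 326, 341, 331, 342, 342, 344, 337, 328, 331, 349]
(400, 640, 3) [185, 193, 149, 196, 166, 76, 63, 136, 134, 125, 218, 372, 379, 369, 380, 374, 369, 361, 364, 365, 365, 366, 364, 361, 368, 364, 343, 195, 89, 174, 284, 355, 354, 351, 356, 362, 358, 353, 367, 349, 267, 147, 101, 108, 116, 235, 385, 415, 430, 447, 468, 472, 469, 467, 465, 454, 460, 462, 463, 464, 452, 470, 454, 446, 420, 369, 309, 251, 308, 348, 324, 231, 111, 100, 128, 122, 122, 95, 108, 226, 350, 358, 355, 355, 354, 347, 341, 346, 358, 336]
[-0.8, -36.2] [-2.6 -3.4 -2.4]
```

move_arm(
  commands="0 0.3 0 0 0 0 -1; 0 0.6 0 0 0 0 -1; 0 0.9 0 0 0 0 -1; 0 1.2 0 0 0 0 -1; 0 1.4 0 0 0 0 -1",
)

```text
t: 19.4
tcp_pos: [0.5457, -0.0037, 0.077]
tool_rot: [0.028, 1.0, -0.0, 0.0]
force: [-2.8, -3.9, -0.9]
finger_gap: 0.001
gripper_force: 2.0
```

move_arm(
  commands="0 0.3 0 0 0 0 -1; 0 0.6 0 0 0 0 -1; 0 0.9 0 0 0 0 -1; 0 1.2 0 0 0 0 -1; 0 1.4 0 0 0 0 -1",
)

```text
t: 20.02
tcp_pos: [0.5458, -0.0023, 0.077]
tool_rot: [0.028, 1.0, -0.0, 0.0]
force: [-3.1, -4.2, -1.3]
finger_gap: 0.0
gripper_force: 2.0
```

move_arm(
  commands="0 0.3 0 0 0 0 -1; 0 0.6 0 0 0 0 -1; 0 0.9 0 0 0 0 -1; 0 1.2 0 0 0 0 -1; 0 1.4 0 0 0 0 -1",
)

```text
t: 20.65
tcp_pos: [0.5459, -0.0009, 0.077]
tool_rot: [0.028, 1.0, -0.0, 0.0]
force: [-3.1, -4.6, -1.3]
finger_gap: -0.003
gripper_force: 2.0
```

move_arm(
  commands="0 0.3 0 0 0 0 -1; 0 0.6 0 0 0 0 -1; 0 0.9 0 0 0 0 -1; 0 1.2 0 0 0 0 -1; 0 1.4 0 0 0 0 -1",
)

```text
t: 21.28
tcp_pos: [0.546, 0.0005, 0.077]
tool_rot: [0.028, 1.0, -0.0, 0.0]
force: [-3.0, -3.9, -1.3]
finger_gap: 0.006
gripper_force: 2.0
```

move_arm(
  commands="0 0.3 0 0 0 0 -1; 0 0.6 0 0 0 0 -1; 0 0.9 0 0 0 0 -1; 0 1.2 0 0 0 0 -1; 0 1.4 0 0 0 0 -1",
)

```text
t: 21.9
tcp_pos: [0.546, 0.0019, 0.077]
tool_rot: [0.028, 1.0, -0.0, 0.0]
force: [-2.5, -4.0, -1.0]
finger_gap: 0.0
gripper_force: 2.0
```

move_arm(
  commands="0 0.3 0 0 0 0 -1; 0 0.6 0 0 0 0 -1; 0 0.9 0 0 0 0 -1; 0 1.2 0 0 0 0 -1; 0 1.4 0 0 0 0 -1",
)

```text
t: 22.52
tcp_pos: [0.5461, 0.0033, 0.077]
tool_rot: [0.028, 1.0, -0.0, 0.0]
force: [-2.4, -3.6, -0.5]
finger_gap: 0.004
gripper_force: 2.0
```

move_arm(
  commands="0 0.3 0 0 0 0 -1; 0 0.6 0 0 0 0 -1; 0 0.9 0 0 0 0 -1; 0 1.2 0 0 0 0 -1; 0 1.4 0 0 0 0 -1",
)

```text
t: 23.15
tcp_pos: [0.5462, 0.0047, 0.077]
tool_rot: [0.028, 1.0, -0.0, 0.0]
force: [-1.3, -3.2, 0.1]
finger_gap: 0.003
gripper_force: 2.0
```

Run:
```python
from bk import *
s=snap('scene','scene9')
r=s['image'].astype(int).sum(2)
for v in (196,204,210): print(v,r[v,338:385].tolist())
print(bk(s,(180,240,265,400)))
```

```text
196 [365, 357, 377, 376, 378, 338, 188, 107, 98, 130, 230, 395, 490, 483, 439, 349, 333, 443, 472, 462, 457, 463, 458, 455, 458, 449, 462, 448, 452, 452, 459, 430, 364, 266, 141, 105, 116, 110, 112, 109, 217, 315, 362, 352, 365, 369, 362]
204 [291, 288, 280, 292, 277, 224, 146, 112, 125, 100, 125, 198, 314, 366, 353, 340, 321, 305, 276, 279, 291, 290, 301, 283, 285, 281, 286, 285, 267, 266, 245, 252, 210, 142, 77, 24, 52, 62, 56, 86, 111, 154, 270, 352, 381, 366, 370]
210 [112, 110, 125, 113, 118, 113, 103, 97, 73, 66, 89, 131, 208, 236, 240, 267, 273, 293, 280, 288, 281, 291, 288, 303, 278, 285, 280, 287, 262, 265, 249, 230, 157, 95, 47, 43, 32, 77, 50, 57, 68, 67, 176, 282, 360, 366, 373]
(np.int32(350), np.int32(191), np.int32(20), np.int32(13), np.int32(232))
```

The beaker's edge is now at the fixed jaw in the scene view (col ~371), so I'll go slower.

move_arm(
  commands="0 0.2 0 0 0 0 -1; 0 0.4 0 0 0 0 -1; 0 0.6 0 0 0 0 -1; 0 0.8 0 0 0 0 -1; 0 1 0 0 0 0 -1",
)

```text
t: 23.82
tcp_pos: [0.5462, 0.0057, 0.077]
tool_rot: [0.028, 1.0, -0.0, 0.0]
force: [-1.8, -4.3, -0.6]
finger_gap: 0.002
gripper_force: 2.0
```

move_arm(
  commands="0 0.2 0 0 0 0 -1; 0 0.4 0 0 0 0 -1; 0 0.6 0 0 0 0 -1; 0 0.8 0 0 0 0 -1; 0 1 0 0 0 0 -1",
)

```text
t: 24.45
tcp_pos: [0.5462, 0.0067, 0.077]
tool_rot: [0.028, 1.0, -0.0, -0.0]
force: [-1.8, -3.8, -0.8]
finger_gap: 0.0
gripper_force: 2.0
```

move_arm(
  commands="0 0.2 0 0 0 0 -1; 0 0.4 0 0 0 0 -1; 0 0.6 0 0 0 0 -1; 0 0.8 0 0 0 0 -1; 0 1 0 0 0 0 -1",
)

```text
t: 25.08
tcp_pos: [0.5463, 0.0077, 0.077]
tool_rot: [0.028, 1.0, -0.0, 0.0]
force: [-1.8, -4.4, -0.1]
finger_gap: -0.001
gripper_force: 2.0
```

move_arm(
  commands="0 0.2 0 0 0 0 -1; 0 0.4 0 0 0 0 -1; 0 0.6 0 0 0 0 -1; 0 0.8 0 0 0 0 -1; 0 1 0 0 0 0 -1",
)

```text
t: 25.7
tcp_pos: [0.5464, 0.0086, 0.077]
tool_rot: [0.028, 1.0, -0.0, 0.0]
force: [-1.9, -3.3, -0.7]
finger_gap: 0.002
gripper_force: 2.0
```

move_arm(
  commands="0 0.2 0 0 0 0 -1; 0 0.4 0 0 0 0 -1; 0 0.6 0 0 0 0 -1; 0 0.8 0 0 0 0 -1; 0 1 0 0 0 0 -1",
)

```text
t: 26.32
tcp_pos: [0.5464, 0.0097, 0.077]
tool_rot: [0.028, 1.0, 0.0, 0.0]
force: [-2.1, -4.4, -0.8]
finger_gap: -0.002
gripper_force: 2.0
```

move_arm(
  commands="0 0.2 0 0 0 0 -1; 0 0.4 0 0 0 0 -1; 0 0.6 0 0 0 0 -1; 0 0.8 0 0 0 0 -1; 0 1 0 0 0 0 -1",
)

```text
t: 26.95
tcp_pos: [0.5465, 0.0107, 0.077]
tool_rot: [0.028, 1.0, -0.0, 0.0]
force: [-1.6, -4.0, -1.3]
finger_gap: -0.003
gripper_force: 2.0
```

Run:
```python
from bk import *
s=snap('scene','scene10'); t=snap('top','top10'); 
a=cv2.resize(s['image'][170:240,300:395,::-1],(665,490),interpolation=cv2.INTER_CUBIC)
b=cv2.resize(t['image'][185:245,240:335,::-1],(665,420),interpolation=cv2.INTER_CUBIC)
cv2.imwrite('pics/c10.png',cv2.convertScaleAbs(cv2.resize(np.vstack([a,b]),(440,600)),alpha=1.6))
```

```text
(no output)
```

View pics/c10.png

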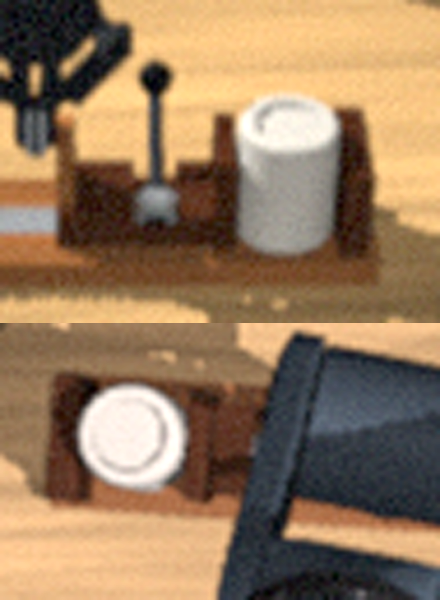

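The beaker (x 238–338 in the upper crop) is upright and almost at the fixed jaw (inner face ~340), and the lever still leans to the free side. A few more small steps should do it.

move_arm(
  commands="0 0.2 0 0 0 0 -1; 0 0.4 0 0 0 0 -1; 0 0.6 0 0 0 0 -1; 0 0.8 0 0 0 0 -1; 0 1 0 0 0 0 -1",
)

```text
t: 27.68
tcp_pos: [0.5465, 0.0112, 0.077]
tool_rot: [0.028, 1.0, -0.0, -0.0]
force: [-1.3, -6.6, -0.9]
finger_gap: 0.001
gripper_force: 3.2
```

Both jaws are now in contact (6.6 N). I want about 13 N at the tab.

move_arm(
  commands="0 0.2 0 0 0 0 -1; 0 0.4 0 0 0 0 -1; 0 0.6 0 0 0 0 -1; 0 0.6 0 0 0 0 -1; 0 0.6 0 0 0 0 -1",
)

```text
t: 28.3
tcp_pos: [0.5465, 0.0112, 0.077]
tool_rot: [0.028, 1.0, -0.001, -0.0]
force: [-2.4, -8.4, -1.3]
finger_gap: -0.001
gripper_force: 3.9
```

move_arm(
  commands="0 0.3 0 0 0 0 -1; 0 0.6 0 0 0 0 -1; 0 0.9 0 0 0 0 -1; 0 1.1 0 0 0 0 -1; 0 1.1 0 0 0 0 -1",
)

```text
t: 28.92
tcp_pos: [0.5466, 0.0113, 0.0771]
tool_rot: [0.027, 1.0, -0.002, -0.0]
force: [-1.8, -11.8, -0.8]
finger_gap: -0.002
gripper_force: 5.7
```

move_arm(
  commands="0 0.3 0 0 0 0 -1; 0 0.6 0 0 0 0 -1; 0 0.6 0 0 0 0 -1; 0 0.6 0 0 0 0 -1; 0 0.6 0 0 0 0 -1",
)

```text
t: 29.55
tcp_pos: [0.5466, 0.0114, 0.0771]
tool_rot: [0.027, 1.0, -0.002, -0.0]
force: [-2.8, -14.6, -0.7]
finger_gap: -0.001
gripper_force: 6.7
```

move_arm(
  commands="0 0 0 0 0 0 -1; 0 0 0 0 0 0 -1; 0 0 0 0 0 0 -1; 0 0 0 0 0 0 -1; 0 0 0 0 0 0 -1",
)

```text
t: 30.18
tcp_pos: [0.5466, 0.0114, 0.0771]
tool_rot: [0.027, 1.0, -0.002, -0.0]
force: [-2.9, -13.8, -1.1]
finger_gap: 0.0
gripper_force: 6.7
```

The beaker is nipped at about 11 N (tab push 14 N less the 2.5 N slide friction) for well over 0.3 s. I'll back off the tab, rise, and go round to the -x side of the ball.

move_arm(
  commands="0 -2 0 0 0 0 -1; 0 -5 0 0 0 0 -1; 0 -12 0 0 0 0 -1; 0 -22 0 0 0 0 -1; 0 -30 0 0 0 0 -1",
)

```text
t: 30.8
tcp_pos: [0.5452, -0.0166, 0.0771]
tool_rot: [0.028, 1.0, 0.0, 0.0]
force: [0.2, -0.5, -0.5]
finger_gap: -0.004
gripper_force: 0.0
```

move_arm(
  commands="0 0 -30 0 0 0 -1; 0 0 -70 0 0 0 -1; 40 20 -75 0 0 0 -1; 80 60 -75 0 0 0 -1; 80 90 -75 0 0 0 -1",
)

```text
t: 31.42
tcp_pos: [0.4657, 0.0793, 0.1519]
tool_rot: [0.028, 1.0, 0.0, -0.002]
force: [0.3, -0.9, -0.2]
finger_gap: -0.001
gripper_force: 0.0
```

Run:
```python
from bk import *
w=snap('wrist','w11'); t=telemetry.sense(); print({k:np.round(t[k],4).tolist() for k in ['t','tcp_pos','tool_rot','force']},g(np.array(t['tcp_pos'])))
s=load('scene10'); print('scene ball',g(onz(s,333.5,186.7,.1036)))
for gy in (58,61,64): print(gy,proj(w,[*(pv-xv*.047+yv*gy/1e3),.1036]).round(0), proj(s,[*(pv-xv*.047+yv*gy/1e3),.1036]).round(1))
m=((w['image'].max(2)<55)*255).astype(np.uint8); m=cv2.morphologyEx(m,cv2.MORPH_OPEN,cv2.getStructuringElement(cv2.MORPH_ELLIPSE,(15,15)))
n,l,st,ce=cv2.connectedComponentsWithStats(m)
for k in range(1,n):
    if st[k,4]<4000: print(st[k],ce[k].round(1),g(onz(w,*ce[k],.1036)))
tp=load('top10');
```

```text
{'t': 31.475, 'tcp_pos': [0.4681, 0.0818, 0.1523], 'tool_rot': [0.0275, 0.9996, 0.001, -0.0006], 'force': [1.1826, 1.6684, 0.4794]} [-83.2, 46.1]
scene ball [-43.9, 61.2]
58 [345. 282.] [332.4 186.1]
61 [350. 282.] [333.4 186.1]
64 [355. 282.] [334.4 186.1]
[384 262  32  34 652] [399.8 278.8] [-49.5, 91.6]
[ 480  268   62   76 1808] [514.7 304.9] [-30.5, 166.2]
```

Ball gauge position: (-46, 61) mm, from the scene view and confirmed by the tab travel. I'll drop in behind it on the -x side.

move_arm(
  commands="5 8 0 0 0 0 -1; 5 15 10 0 0 0 -1; 5 15 30 0 0 0 -1; 5 15 45 0 0 0 -1; 5 15 57 0 0 0 -1",
)

```text
t: 32.1
tcp_pos: [0.466, 0.0931, 0.0937]
tool_rot: [0.028, 1.0, -0.0, -0.001]
force: [-0.2, 0.7, 0.6]
finger_gap: 0.006
gripper_force: 0.0
```

move_arm(
  commands="-5 0 0 0 0 0 -1; -9 0 0 0 0 0 -1; -12 0 0 0 0 0 -1; -15 0 0 0 0 0 -1; -18 0 0 0 0 0 -1",
)

```text
t: 32.72
tcp_pos: [0.4817, 0.0928, 0.0951]
tool_rot: [0.028, 1.0, 0.0, -0.003]
force: [-7.5, 0.6, 5.9]
finger_gap: 0.001
gripper_force: 3.3
```

Run:
```python
from bk import *
t=telemetry.sense(); print({k:np.round(t[k],4).tolist() for k in ['t','tcp_pos','force']},g(np.array(t['tcp_pos'])))
```

```text
{'t': 32.725, 'tcp_pos': [0.4817, 0.0928, 0.0951], 'force': [-7.5468, 0.5974, 5.8503]} [-70.2, 57.9]
```

move_arm(
  commands="-4 0 -4 0 0 0 -1; -8.7 0 -6.6 0 0 0 -1; -19.7 0 -11 0 0 0 -1; -31.2 0 -14 0 0 0 -1; -43 0 -15.3 0 0 0 -1",
)

```text
t: 33.35
tcp_pos: [0.5292, 0.09, 0.1108]
tool_rot: [0.028, 1.0, -0.0, 0.001]
force: [-1.8, -0.5, 1.4]
finger_gap: 0.001
gripper_force: 0.8
```

move_arm(
  commands="-6 0 0.2 0 0 0 -1; -12 0 0.6 0 0 0 -1; -18 0 1.2 0 0 0 -1; -24 0 2.2 0 0 0 -1; -30 0 3.7 0 0 0 -1",
)

```text
t: 33.98
tcp_pos: [0.5568, 0.0886, 0.1065]
tool_rot: [0.028, 1.0, 0.0, -0.0]
force: [-4.9, 1.2, 3.7]
finger_gap: 0.003
gripper_force: 2.3
```

move_arm(
  commands="-4 0 1.6 0 0 0 -1; -8 0 3.3 0 0 0 -1; -12 0 5.2 0 0 0 -1; -16 0 7.2 0 0 0 -1; -20 0 9.2 0 0 0 -1",
)

```text
t: 34.6
tcp_pos: [0.5767, 0.0874, 0.0972]
tool_rot: [0.028, 1.0, 0.0, -0.001]
force: [-5.3, -0.1, 4.6]
finger_gap: 0.0
gripper_force: 2.5
```

move_arm(
  commands="-2 0 1.2 0 0 0 -1; -4 0 2.4 0 0 0 -1; -6 0 3.6 0 0 0 -1; -7 0 4.2 0 0 0 -1; -7 0 4.2 0 0 0 -1",
)

```text
t: 35.22
tcp_pos: [0.5836, 0.087, 0.0929]
tool_rot: [0.028, 1.0, -0.0, -0.0]
force: [-2.8, 0.4, 0.4]
finger_gap: 0.001
gripper_force: 1.4
```

move_arm(
  commands="-1 0 0.8 0 0 0 -1; -2 0 1.6 0 0 0 -1; -3 0 2.4 0 0 0 -1; -4 0 3 0 0 0 -1; -4 0 3 0 0 0 -1",
)

```text
t: 35.85
tcp_pos: [0.5843, 0.0872, 0.0908]
tool_rot: [0.028, 1.0, 0.0, -0.004]
force: [-9.6, 0.4, 10.3]
finger_gap: -0.002
gripper_force: 6.8
```

The force is rising with no further motion, so the lever is at its stop. I'll retreat upward, clear of everything, and check.

move_arm(
  commands="4 0 -4 0 0 0 -1; 12 0 -20 0 0 0 -1; 25 0 -55 0 0 0 -1; 40 0 -90 0 0 0 -1; 60 -20 -130 0 0 0 -1",
)

```text
t: 36.48
tcp_pos: [0.528, 0.0704, 0.2225]
tool_rot: [0.027, 1.0, -0.0, 0.002]
force: [-0.2, -1.0, 0.6]
finger_gap: -0.001
gripper_force: 0.0
```

move_arm(
  commands="0 0 0 0 0 0 -1; 0 0 0 0 0 0 -1; 0 0 0 0 0 0 -1; 0 0 0 0 0 0 -1; 0 0 0 0 0 0 -1",
)

```text
t: 37.1
tcp_pos: [0.5267, 0.0703, 0.2194]
tool_rot: [0.028, 1.0, 0.0, -0.001]
force: [0.4, -1.0, 0.3]
finger_gap: 0.0
gripper_force: 0.0
```

Run:
```python
from bk import *
w=snap('wrist','w12'); t=telemetry.sense(); print({k:np.round(t[k],4).tolist() for k in ['t','tcp_pos','force']},g(np.array(t['tcp_pos'])))
im=w['image'].astype(int)
m=((im.max(2)<55)*255).astype(np.uint8); m=cv2.morphologyEx(m,cv2.MORPH_OPEN,cv2.getStructuringElement(cv2.MORPH_ELLIPSE,(9,9)))
n,l,st,ce=cv2.connectedComponentsWithStats(m)
for k in range(1,n): print('dark',st[k].tolist(),ce[k].round(1),g(onz(w,*ce[k],.1002)))
for a in (.4,.5,.6,.7): print(a,proj(w,[*(pv+xv*.08*np.sin(a)+yv*.061),.039+.08*np.cos(a)]).round(1))
m=((im.min(2)>120)&(im.max(2)-im.min(2)<35)).astype(np.uint8); m=cv2.morphologyEx(m,cv2.MORPH_OPEN,np.ones((9,9)))
n,l,st,ce=cv2.connectedComponentsWithStats(m)
for k in range(1,n): print('white',st[k].tolist(),ce[k].round(1),g(onz(w,*ce[k],.104)))
```

```text
{'t': 37.15, 'tcp_pos': [0.5267, 0.0703, 0.2196], 'force': [-0.4741, -0.724, -0.5071]} [-24.0, 38.0]
dark [292, 189, 49, 43, 1260] [312.  213.1] [-5.3, 29.9]
dark [348, 214, 11, 13, 113] [352.8 219.8] [0.4, 62.5]
dark [55, 257, 536, 143, 36876] [322.8 354.4] [132.3, 38.7]
0.4 [351.1 261.8]
0.5 [350.5 267.7]
0.6 [350.  272.6]
0.7 [349.3 276.4]
white [632, 79, 8, 27, 187] [635.9  91.1] [-99.5, 262.1]
white [410, 167, 85, 95, 5401] [450.2 217.6] [-3.0, 139.0]
white [175, 183, 96, 24, 2197] [222.4 194.1] [-22.2, -39.0]
white [341, 191, 13, 10, 129] [347.  195.5] [-21.1, 57.2]
```

move_arm(
  commands="-20 -20 -10 0 0 0 -1; -40 -40 -20 0 0 0 -1; -60 -60 -30 0 0 0 -1; -60 -60 -30 0 0 0 -1; -60 -60 -30 0 0 0 -1",
)

```text
t: 37.78
tcp_pos: [0.5822, 0.0075, 0.2495]
tool_rot: [0.028, 1.0, 0.0, -0.001]
force: [-0.8, 0.1, 1.2]
finger_gap: 0.004
gripper_force: 0.0
```

Run:
```python
from bk import *
w=snap('wrist','w13'); im=w['image'].astype(int)
m=((im.max(2)<60)*255).astype(np.uint8); m=cv2.morphologyEx(m,cv2.MORPH_OPEN,cv2.getStructuringElement(cv2.MORPH_ELLIPSE,(11,11)))
n,l,st,ce=cv2.connectedComponentsWithStats(m)
for k in range(1,n): print('dark',st[k].tolist(),ce[k].round(1),g(onz(w,*ce[k],.1002)))
for a in (.4,.5,.6,.65,.7): print(a,proj(w,[*(pv+xv*.08*np.sin(a)+yv*.061),.039+.08*np.cos(a)]).round(1))
m=((im.min(2)>120)&(im.max(2)-im.min(2)<35)).astype(np.uint8); m=cv2.morphologyEx(m,cv2.MORPH_OPEN,np.ones((9,9)))
n,l,st,ce=cv2.connectedComponentsWithStats(m)
for k in range(1,n): print('white',st[k].tolist(),ce[k].round(1))
s=snap('scene','scene13'); r=s['image'].astype(int).sum(2)
for v in (196,204,210): print(v,r[v,335:385].tolist())
print({k:np.round(telemetry.sense()[k],3).tolist() for k in ('t','tcp_pos','force')})
```

```text
dark [355, 123, 49, 44, 1384] [373.6 148.1] [6.5, 21.5]
dark [403, 189, 26, 27, 528] [415.5 202.6] [54.6, 60.6]
dark [56, 258, 535, 142, 36732] [322.8 354.9] [218.1, -20.8]
0.4 [422.1 180.4]
0.5 [420.2 187.6]
0.6 [418.3 194. ]
0.65 [417.3 196.8]
0.7 [416.2 199.3]
white [474, 105, 86, 78, 4934] [515.6 143.6]
white [236, 121, 101, 24, 2408] [286.3 132.5]
white [402, 126, 10, 9, 90] [406.5 130. ]
196 [364, 367, 353, 356, 369, 361, 362, 351, 369, 370, 330, 209, 106, 88, 104, 214, 381, 461, 460, 431, 358, 365, 438, 454, 453, 455, 448, 444, 448, 442, 443, 437, 449, 438, 437, 445, 439, 392, 214, 111, 113, 120, 104, 203, 322, 352, 352, 355, 343, 353]
204 [142, 163, 211, 278, 296, 279, 299, 290, 281, 277, 200, 133, 119, 116, 118, 111, 189, 324, 375, 360, 334, 320, 282, 285, 278, 289, 274, 288, 277, 283, 278, 279, 268, 264, 264, 252, 249, 207, 98, 37, 54, 62, 59, 66, 157, 250, 352, 366, 363, 359]
210 [49, 109, 103, 104, 94, 110, 117, 106, 102, 110, 105, 113, 94, 54, 85, 65, 105, 186, 214, 238, 274, 276, 275, 271, 284, 276, 292, 294, 276, 280, 278, 281, 280, 269, 268, 246, 225, 148, 63, 38, 69, 93, 70, 53, 66, 175, 279, 346, 341, 351]
{'t': 37.875, 'tcp_pos': [0.582, 0.008, 0.25], 'force': [0.377, 1.051, 0.284]}
```

The ball projects to the θ≈0.7 stop, the beaker stands upright against both jaws, and the arm is clear. Handing in.

```bash
python3 -c "
from station import ticket; print(ticket.sign_off())"
```

```text
the job is handed in; nothing more can be done
None
```

The job is handed in: the gauge is locked with the lever at its stop, the beaker stands upright against both jaws after being nipped at about 11 N (estimated from wrist force), and the arm is clear; the sign-off gave no verdict.

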